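# Empty the middle tray of a pile of sorting trays

## Task

The three heat sinks we need are in the middle tray of the pile: lift the empty top tray off and set it down upright in the middle of the round mat, then lift the middle tray with the heat sinks still in it and tip them out over its open mouth into the bin, without the gripper touching the heat sinks. Then stack the emptied tray squarely on the tray on the mat, nested, handle above handle. Leave the bottom tray and the other things on the bench where they are.

Things in the scene. Friction and masses are not known exactly. Their poses are not given: they have to be found in the camera images.
- tray_top: top tray of the pile, empty. Blue plastic, like all three, 160 g, body 100 x 100 mm, 40 mm tall; three walls 4 mm thick, 30 mm high above the floor's top; the fourth side (local -x) is an open pouring mouth, no lip. Floor top 10 mm above the origin, which is the centre of the underside of its foot; local z up, +x to the handle
- tray_mid: middle tray of the pile, same make and frame as tray_top; the three heat sinks lie loose in it and slide when it is tipped past about 26 to 36 degrees. All trays have a foot 85 x 85 mm, 6 mm deep, that drops between the walls (92 mm apart) of the tray below: nested trays sit 34 mm apart in height, origins and handles in line
- tray_low: bottom tray of the pile, same make and frame as tray_top, empty, standing loose on the bench
- tray_top_handle (a point): middle of that tray's handle (tray-local 74, 0, 33 mm): a straight horizontal bar 14 mm wide along local y, 14 mm tall (26 to 40 mm above the tray's origin), sticking out of the wall away from the mouth (local x 50 to 92 mm). Grasp here, fingers closing along local y
- tray_mid_handle (a point): middle of that tray's handle (tray-local 74, 0, 33 mm): a straight horizontal bar 14 mm wide along local y, 14 mm tall (26 to 40 mm above the tray's origin), sticking out of the wall away from the mouth (local x 50 to 92 mm). Grasp here, fingers closing along local y
- sink0: loose finned aluminium heat sink block, 28 x 22 mm, 20 mm tall, about 25 g; its origin is the centre of its underside as it starts (it may land in the bin on any side). Starts in the middle tray, hidden under the top tray
- sink1: loose finned aluminium heat sink block, 28 x 22 mm, 20 mm tall, about 25 g; its origin is the centre of its underside as it starts (it may land in the bin on any side). Starts in the middle tray, hidden under the top tray
- sink2: loose finned aluminium heat sink block, 28 x 22 mm, 20 mm tall, about 25 g; its origin is the centre of its underside as it starts (it may land in the bin on any side). Starts in the middle tray, hidden under the top tray
- mat: round black rubber mat lying on the bench, 190 mm across, 3 mm thick, fixed; its origin is the centre of its underside
- bin: square open-topped brown board parts bin, 160 x 160 mm, 55 mm tall, walls and floor 4 mm, fixed to the bench; its origin is the centre of its underside, local x and y along its sides
- meter: bystander: yellow hand-held multimeter lying flat, 150 x 80 x 45 mm; its origin is the centre of its underside
- reel: bystander: black reel of silvery solder wire standing on its flange, 60 mm across, 40 mm tall; its origin is the centre of its underside
- driver: bystander: black-handled screwdriver lying on the bench, about 200 mm long and up to 30 mm high; origin on its underside, local x along the shaft
There are look-alikes about, which are no part of the job. What is shaped like the tray_top but turquoise is not meant.

How it is judged:
By the outcome, as a careful person would: the job done as asked, in the order asked, and still so for the second after the job is handed in, with the robot touching nothing.
It also fails if it takes over 67 s, if anything falls off the work surface, if the arm or the gripper's body presses on something with over 40 N, if the wrist force passes 120 N, or if a joint passes its speed limit or range.

## Robot

A 6-joint arm with a two-finger parallel gripper is mounted at the origin on the work surface. World frame = base frame: x ahead of the robot, y to its left, z up, the work surface at z = 0. Lengths are in m, angles in rad, forces in N, time in s.
With the tool pointing down it reaches from about 0.275 to 0.85 m from the base axis. Payload 5.2 kg.
Tool frame: the origin (TCP) lies between the finger pads; the fingertips stand ahead of it and the grasp point (between the pads) lies 11 mm behind it (robot.tip_extent is the z of the fingertips in the tool frame, in m); z points along the fingers, y is the line along which they close (so a half turn about z gives the same grasp; the last joint's range is limited). The gripper opens to 85 mm and grips with 20 to 120 N. Pads are 22 mm wide; open, the fingers measure 114 mm over their backs; the gripper's body (76 mm by 85 mm) begins 54 mm behind the grasp point. The pads swing forward as they close: fully open they stand 13 mm farther back than shut.
Start: joints at [-1.466, 0.259, 1.535, -0, 1.348, -0.203], TCP at [0.167, -0.524, 0.239] pointing down, gripper open.
Joint ranges: [-3.14, 3.14], [-0.91, 2.08], [0.19, 2.58], [-1.22, 4.36], [0.22, 2.71], [-3.12, 3.12]. Speed limits (rad/s): [2.57, 2.57, 3.14, 3.14, 3.14, 3.14].

## Interface

Orientations are given as [roll, pitch, yaw] about the fixed x, y, z axes, in that order (R = Rz(yaw) Ry(pitch) Rx(roll)).
In Python, from cell import robot gives the robot as it stands.
- The arm moves only by the tool servo_tool, never from a script. Its argument "rows" is text: rows parted by semicolons, each of 5 numbers parted by spaces: the shift along the world's x, y, z as a fraction of full scale, then the turn about the world's z as a fraction of full scale, then the opening, from -1 (shut) to 1 (fully open). A call has 1 to 8 rows; each row is the pose to reach, as a shift and turn from the pose commanded when the call began; what a row does not reach only later rows make up. Full scale, the value 1, is 250 mm for a shift and 90 degrees for a turn. A row lasts 1/10 s, in which the tool goes at most 50 mm and 8.59 degrees, less where a joint would pass 70% of its speed; a pose out of reach is approached as far as the arm can. A call with a number of a shift or a turn outside -1 to 1 is refused whole. A call with a gripper value outside its range is refused whole. The fingers move at their own pace and stop on an object; "squeeze" is the grip in N (left out, the last holds). Time passes only in rows, so rows that repeat a pose let the fingers close. It gives the time, the measured TCP pose, the force, the opening and the grip force at its end, in the units of the state.
- robot.observe(): the state, without advancing time (a new reading comes with each control period).
- robot.camera(name): name is "scene" or "top" or "wrist"; returns a dict with "color" (420x560x3 uint8, red, green, blue), "K" (3x3 intrinsics, pixels), "xyz" and "orientation" of the camera in the world. Camera axes: x right, y up, looking along -z (the intrinsics and any distortion apply to the point x, -y, -z); pixel columns grow to the right and rows downward; lengths in m; the calibration is good to about 2 mm. A picture is of the moment at which its call begins. There is no depth.
- robot.sign_off(): hands the job in; it is judged then, once.
The state is a dict: "time": time; "qpos": joint angles; "qd": joint speeds; "joint_efforts": joint torques, N m; "tcp_pos": TCP position; "eef_rot": TCP orientation; "contact_force": force on the tool from outside, world axes, zero at the start; "wrist_torque": the same for the moment, N m; "finger_gap": opening from 0.0 (shut) to 1.0 (fully open); "gripper_force": force on a finger pad.
Only numpy, scipy, OpenCV 4.12 (cv2) and the standard library are available. Lean on these libraries where they do the work, as an engineer would, in place of code of your own. Each camera call takes 0.05 s, during which the arm holds its last target. There are 200 camera calls.

## Working session

There is one attempt and no reset: what is moved stays moved. The work goes in short steps, Python scripts to look and compute and a tool call to move; the robot and the scene stay as the last step left them, time stands still between calls to the robot, and variables do not carry over. Pictures are saved under pics/ and viewed, at most 10 in all, crops included, and the job is handed in when it is done.

Besides the shell and the picture viewer there is one more tool, called after "Request:" by a JSON object that holds its "name" and its "arguments", one argument or row to a line. servo_tool: Moves the arm, as the interface text tells. Shift numbers are shares of 250 mm and turn numbers shares of 90 degrees, none past 1 either way. Its arguments: {"type":"object","properties":{"rows":{"type":"string"},"squeeze":{"type":"number"}},"required":["rows"]}

```bash
ls; mkdir -p pics
cat > h.py <<'E'
import numpy as np,cv2
from scipy.spatial.transform import Rotation as R
from cell import robot
def cam(n,f):
    c=robot.camera(n); cv2.imwrite('pics/'+f,c['color'][:,:,::-1]); np.savez('pics/'+f[:-4],**{k:np.array(v) for k,v in c.items()}); return c
def ray(f,u,v,z):
    c=np.load('pics/'+f+'.npz'); K=c['K']; o=c['orientation']
    M=R.from_euler('xyz',o).as_matrix() if o.size==3 else o.reshape(3,3)
    d=np.linalg.inv(K)@[u,v,1]; d=M@[d[0],-d[1],-d[2]]
    p=c['xyz']; return p+d*(z-p[2])/d[2]
def proj(f,P):
    c=np.load('pics/'+f+'.npz'); K=c['K']; o=c['orientation']
    M=R.from_euler('xyz',o).as_matrix() if o.size==3 else o.reshape(3,3)
    q=M.T@(np.array(P)-c['xyz']); q=K@[q[0],-q[1],-q[2]]; return q[:2]/q[2]
E
python3 - <<'E'
from h import *
for n in('top','scene'):
    c=cam(n,n+'0.png'); print({k:v for k,v in c.items() if k!='color'})
a=cv2.imread('pics/top0.png');b=cv2.imread('pics/scene0.png')
print(robot.observe(), robot.tip_extent, [x for x in dir(robot) if x[0]!='_'])
E
```

```text
pics
{'K': array([[510.02554486,   0.        , 269.23283812],
       [  0.        , 510.02554486, 200.9992076 ],
       [  0.        ,   0.        ,   1.        ]]), 'xyz': array([ 0.34466859, -0.05731542,  1.19633428]), 'orientation': array([ 0.19609377, -0.01769161, -1.59124682])}
{'K': array([[431.30580435,   0.        , 278.65275148],
       [  0.        , 431.30580435, 207.06424169],
       [  0.        ,   0.        ,   1.        ]]), 'xyz': array([ 1.01355977, -0.50569652,  0.89862236]), 'orientation': array([0.6625151 , 0.00224709, 0.77551195])}
{'time': 0.1, 'qpos': array([-1.46580099e+00,  2.59244590e-01,  1.53595214e+00,  3.09400402e-05,
        1.34800380e+00, -2.02767183e-01]), 'qd': array([ 0.00144857, -0.0032535 , -0.00210232,  0.001431  , -0.00181836,
        0.00012664]), 'joint_efforts': array([ 1.86082856e-03, -4.46971107e+01, -2.91247988e+01, -1.72021782e-04,
        6.34016280e-03,  9.37812175e-07]), 'tcp_pos': array([ 0.16661154, -0.52368553,  0.23858019]), 'eef_rot': array([-3.14002379e+00, -3.53342183e-04,  3.07755381e-01]), 'contact_force': array([ 0.02362852, -0.31804332, -0.92180686]), 'wrist_torque': array([-0.03353139,  0.05815182,  0.0743754 ]), 'gripper_force': 0.0, 'finger_gap': 0.9992215407364321} 0.008 ['Unreachable', 'camera', 'observe', 'sign_off', 'tip_extent']
```

View pics/top0.png

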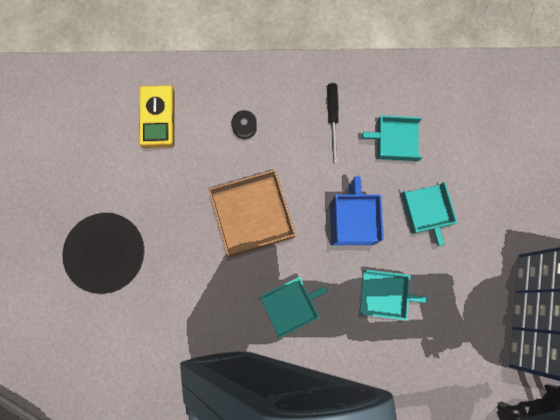

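View pics/scene0.png

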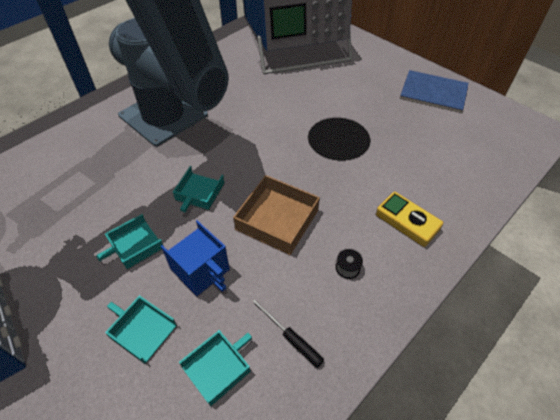

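Candidates in the top picture are the blue pile at (356,218), with its handle at (356,185), and turquoise trays at (400,138), (430,210), (386,295) and (290,305). Only the blue one fits: it has the right colour and is a pile of three with aligned handles in the scene view. The mat is at (104,253) and the bin at (252,213). I'll confirm the pile in an enlarged crop.

Run:
```python
from h import *
a=cv2.imread('pics/top0.png');b=cv2.imread('pics/scene0.png')
A=cv2.resize(a[165:260,200:395],None,fx=4,fy=4,interpolation=2)
B=cv2.resize(b[210:300,140:240],None,fx=2,fy=2,interpolation=2)
o=np.zeros((600,780,3),np.uint8);o[:380]=A;o[390:570,:200]=B;cv2.imwrite('pics/crop.png',o)
hsv=cv2.cvtColor(a,cv2.COLOR_BGR2HSV)
def blob(n,m):
    _,l,s,c=cv2.connectedComponentsWithStats(m.astype(np.uint8)); i=1+np.argmax(s[1:,4]); print(n,s[i],c[i]); return l==i
m=np.zeros(a.shape[:2],bool); m[190:310,50:155]=1
k=blob('mat',(a.max(2)<60)&m); cs,_=cv2.findContours(k.astype(np.uint8),0,2); e=cv2.fitEllipse(max(cs,key=len));print(e)
print('mat xy',ray('top0',*e[0],0.003))
```

```text
mat [  63  213   81   80 5030] [102.73538767 252.81312127]
((102.75325012207031, 252.83465576171875), (76.69760131835938, 81.61566925048828), 49.819915771484375)
mat xy [0.4649752  0.30634674 0.003     ]
```

View pics/crop.png

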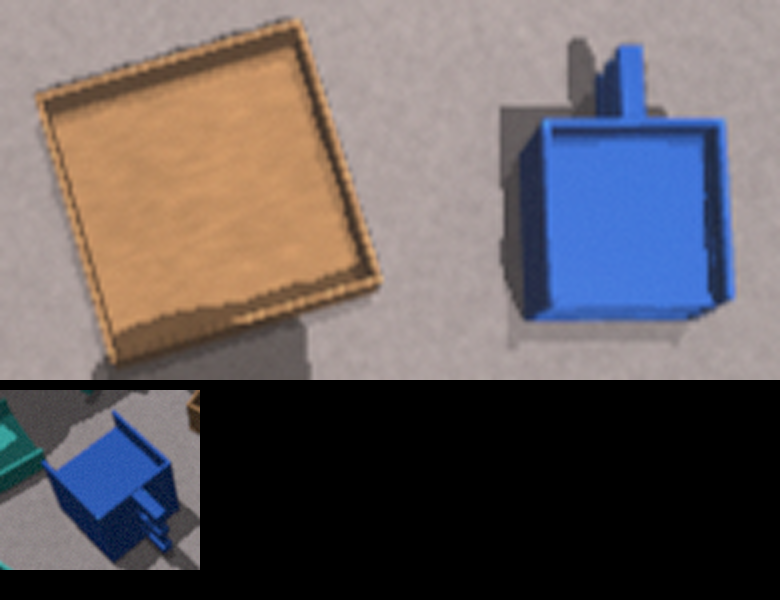

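The crop confirms a pile of three blue trays, with the handle end at (630,45), the back wall's outer corners at (545,120) and (724,120), and the mouth wall ends at about (550,298) and (733,298). The bin rim corners are (38,95), (298,22), (380,283) and (112,360).

Run:
```python
from h import *
f=lambda u,v,z:ray('top0',200+u/4-.4,165+v/4-.4,z)*1000
for n,p in dict(tip=(630,45),hroot=(633,118),bl=(545,120),br=(726,120),ml=(550,300),mr=(735,298)).items(): print(n,f(*p,.108).round(1))
b=np.array([f(*p,.055) for p in((38,95),(298,22),(380,283),(112,360))]);print(b.round(1),b.mean(0), [np.linalg.norm(b[i]-b[i-1]) for i in range(4)])
d=b[1]-b[0];print(np.degrees(np.arctan2(d[1],d[0])))
```

```text
tip [ 613.7 -275.8  108. ]
hroot [ 572.6 -275.3  108. ]
bl [ 572.3 -226.9  108. ]
br [ 570.6 -326.3  108. ]
ml [ 473.4 -225.1  108. ]
mr [ 472.7 -324.9  108. ]
[[ 602.8   54.9   55. ]
 [ 643.5  -94.9   55. ]
 [ 491.1 -137.7   55. ]
 [ 450.6   13.3   55. ]] [547.00230481 -41.1096654   55.        ] [np.float64(157.7872209003386), np.float64(155.17403915063124), np.float64(158.35245861232622), np.float64(156.31440877707388)]
-74.78141469439548
```

Request:
{"name": "servo_tool", "arguments": {
  "rows": "1 0.58 -0.2 -0.206 1;1 0.58 -0.2 -0.206 1;1 0.58 -0.2 -0.206 1;1 0.58 -0.2 -0.206 1;1 0.58 -0.2 -0.206 1;1 0.58 -0.2 -0.206 1;1 0.58 -0.2 -0.206 1;1 0.58 -0.2 -0.206 1",
  "squeeze": 60
}}

```text
time: 0.9
tcp_pos: [0.4173, -0.3779, 0.1885]
eef_rot: [-3.14, 0.001, -0.012]
contact_force: [-1.0, 0.6, -0.3]
finger_gap: 1.0
gripper_force: 0.0
```

Request:
{"name": "servo_tool", "arguments": {
  "rows": "0.716 0.408 0 0 0;0.716 0.408 0 0 0;0.716 0.408 0 0 0;0.716 0.408 0 0 0;0.716 0.408 0 0 0;0.716 0.408 0 0 0;0.716 0.408 0 0 0"
}}

```text
time: 1.6
tcp_pos: [0.5941, -0.2787, 0.1891]
eef_rot: [3.141, 0.001, -0.017]
contact_force: [-1.0, -0.4, 0.5]
finger_gap: 0.5
gripper_force: 0.0
```

Run:
```python
from h import *
c=cam('wrist','w1.png');print(c['xyz'],c['orientation'])
t=np.radians(-0.9);
for P in((614,-277,108),(572,-276,108),(572,-226,108),(572,-326,108)):print(proj('w1',np.array(P)/1000).round())
```

```text
[ 0.67167627 -0.27957282  0.32394875] [-3.09448055e-01 -2.52965941e-04 -1.58870647e+00]
[279. 191.]
[279. 250.]
[206. 251.]
[351. 249.]
```

View pics/w1.png

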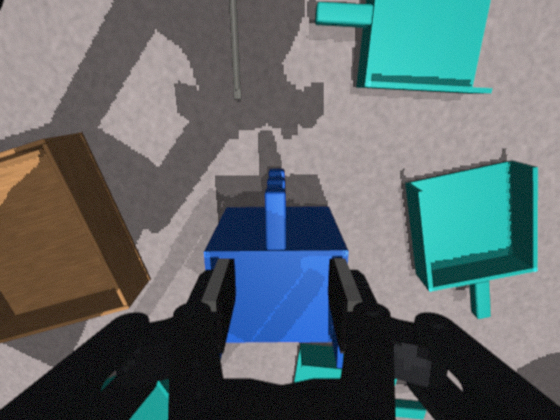

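The wrist view shows the top handle at column 276, running from row 190 to 250. It is about 3 mm to the left (+y) of the TCP, and the pile and its yaw agree with the estimate.

Request:
{"name": "servo_tool", "arguments": {
  "rows": "0.008 0.014 -0.15 0 0;0.008 0.014 -0.3 0 0;0.008 0.014 -0.388 0 0;0.008 0.014 -0.388 0 -1;0.008 0.014 -0.388 0 -1;0.008 0.014 -0.388 0 -1;0.008 0.014 -0.388 0 -1;0.008 0.014 -0.388 0 -1",
  "squeeze": 110
}}

```text
time: 2.45
tcp_pos: [0.5982, -0.2742, 0.0937]
eef_rot: [3.14, -0.002, -0.016]
contact_force: [-0.1, 0.3, -1.0]
finger_gap: 0.136
gripper_force: 107.4
```

Request:
{"name": "servo_tool", "arguments": {
  "rows": "0 0 0 0 -1;0 0 0.04 0 -1;0 0 0.1 0 -1;0 0 0.2 0 -1;0 0 0.3 0 -1;0 0 0.4 0 -1;0 0 0.4 0 -1"
}}

```text
time: 3.15
tcp_pos: [0.5999, -0.2749, 0.1983]
eef_rot: [3.136, -0.008, -0.015]
contact_force: [0.0, 0.4, -0.7]
finger_gap: 0.134
gripper_force: 107.5
```

Run:
```python
from h import *
a=cam('scene','s2.png')['color'];b=cam('wrist','w2.png')['color']
A=cv2.resize(a[120:320,100:340],None,fx=2.0,fy=2.0); o=np.zeros((420,800,3),np.uint8);o[:400,:480]=A[:,:,::-1];o[:315,480:]=cv2.resize(b,(320,315))[:,:,::-1] if 0 else cv2.resize(b[100:420,110:450],(320,315))[:,:,::-1]
cv2.imwrite('pics/c2.png',o)
```

```text
(no output)
```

View pics/c2.png

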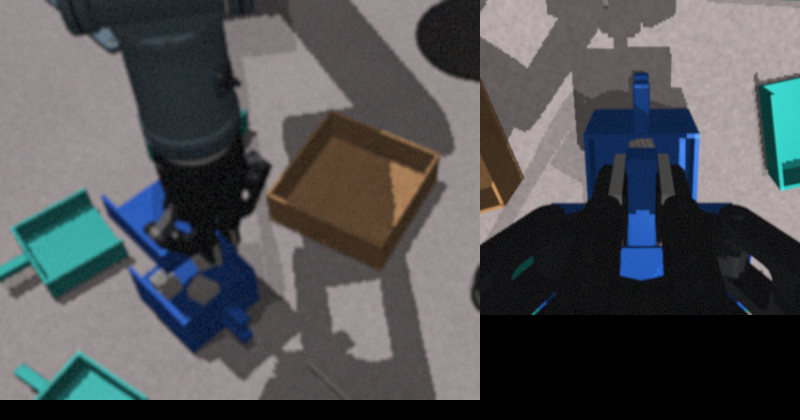

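The middle tray stays in place with its heat sinks visible at about (165,285) and (205,290), and the top tray is held. I'll check its tilt by projection.

Run:
```python
from h import *
for t in(0,10,20,30):
  out=[]
  for x,y,z in((-50,-50,40),(50,-50,40),(-50,-50,6),(-50,50,40)):
    th=np.radians(t); X,Z=x-74,z-33
    p=np.array([600+X*np.cos(th)+Z*-np.sin(th)*-1*-1,-275+y,209+X*np.sin(th)+Z*np.cos(th)])/1000
    out.append(((proj('s2',p)-[100,120])*2).round())
  print(t,out)
```

```text
0 [array([ 98., 196.]), array([160., 256.]), array([106., 216.]), array([178., 141.])]
10 [array([103., 209.]), array([160., 258.]), array([114., 232.]), array([182., 154.])]
20 [array([111., 224.]), array([161., 261.]), array([124., 248.]), array([187., 169.])]
30 [array([120., 240.]), array([162., 264.]), array([135., 264.]), array([195., 185.])]
```

Request:
{"name": "servo_tool", "arguments": {
  "rows": "0 0.08 0 0 -1;0 0.2 0 0 -1;0 0.36 0 0 -1;0 0.52 0 0 -1;-0.04 0.68 0 0 -1;-0.08 0.84 0 0 -1;-0.12 0.93 0 0 -1;-0.12 1 0 0 -1"
}}

```text
time: 4.05
tcp_pos: [0.5648, -0.0202, 0.1908]
eef_rot: [-3.14, 0.004, -0.014]
contact_force: [-0.7, -0.7, -1.3]
finger_gap: 0.138
gripper_force: 107.6
```

Request:
{"name": "servo_tool", "arguments": {
  "rows": "0 0.08 0 0 -1;0 0.2 0 0 -1;-0.02 0.36 0 0 -1;-0.04 0.52 0 0 -1;-0.08 0.68 0 0 -1;-0.1 0.84 0 0 -1;-0.11 0.93 0 0 -1;-0.11 1 0 0 -1"
}}

```text
time: 4.85
tcp_pos: [0.5376, 0.229, 0.1907]
eef_rot: [3.141, 0.004, -0.013]
contact_force: [1.2, -0.5, -1.7]
finger_gap: 0.138
gripper_force: 107.7
```

Request:
{"name": "servo_tool", "arguments": {
  "rows": "0 0.1 0 0 -1;0 0.2 0 0 -1;0 0.28 0 0 -1;0 0.32 -0.15 0 -1;0 0.32 -0.3 0 -1;0 0.32 -0.45 0 -1;0 0.32 -0.55 0 -1;0 0.32 -0.6 0 -1"
}}

```text
time: 5.65
tcp_pos: [0.5364, 0.306, 0.0381]
eef_rot: [3.139, 0.007, -0.015]
contact_force: [0.1, -0.1, -1.1]
finger_gap: 0.141
gripper_force: 107.6
```

Request:
{"name": "servo_tool", "arguments": {
  "rows": "0.02 0 0 0 -1;0.02 0 -0.016 0 -1;0.02 0 -0.028 0 -1;0.02 0 -0.028 0 -1"
}}

```text
time: 6.05
tcp_pos: [0.5456, 0.3065, 0.0362]
eef_rot: [-3.141, -0.001, -0.016]
contact_force: [-0.6, -0.3, -1.1]
finger_gap: 0.134
gripper_force: 107.6
```

Run:
```python
from h import *
o=robot.observe();print(o['tcp_pos'],o['contact_force'])
```

```text
[0.54564982 0.30651147 0.03616769] [-0.59339091 -0.28117956 -1.06559277]
```

Request:
{"name": "servo_tool", "arguments": {
  "rows": "-0.018 0 0 0 -1;-0.018 0 -0.016 0 -1;-0.018 0 -0.026 0 -1;-0.018 0 -0.034 0 -1;-0.018 0 -0.034 0 -1"
}}

```text
time: 6.55
tcp_pos: [0.5409, 0.3064, 0.028]
eef_rot: [-3.141, -0.001, -0.016]
contact_force: [-2.2, -2.3, 7.1]
finger_gap: 0.135
gripper_force: 109.2
```

Request:
{"name": "servo_tool", "arguments": {
  "rows": "0 0 0 0 -0.6;0 0 0 0 -0.3;0 0 0 0 -0.3;0 0 0 0 -0.3;0 0 0.1 0 -0.3;0 0 0.3 0 -0.3;0 0 0.5 0 -0.3;0 0 0.6 0 0"
}}

```text
time: 7.35
tcp_pos: [0.5425, 0.307, 0.1817]
eef_rot: [-3.139, -0.006, -0.016]
contact_force: [0.2, 1.3, -0.1]
finger_gap: 0.495
gripper_force: 0.0
```

Request:
{"name": "servo_tool", "arguments": {
  "rows": "0.12 -1 0 0 0;0.12 -1 0 0 0;0.12 -1 0 0 0;0.12 -1 0 0 0;0.12 -1 0 0 0;0.12 -1 0 0 0"
}}

```text
time: 7.95
tcp_pos: [0.5716, 0.0503, 0.1768]
eef_rot: [3.139, -0.001, -0.022]
contact_force: [-0.7, 0.4, 0.7]
finger_gap: 0.498
gripper_force: 0.0
```

Run:
```python
from h import *
a=cam('top','t3.png')['color']
A=cv2.resize(a[160:310,40:240],None,fx=4,fy=4,interpolation=2)
cv2.imwrite('pics/c3.png',A[:,:,::-1])
```

```text
(no output)
```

View pics/c3.png

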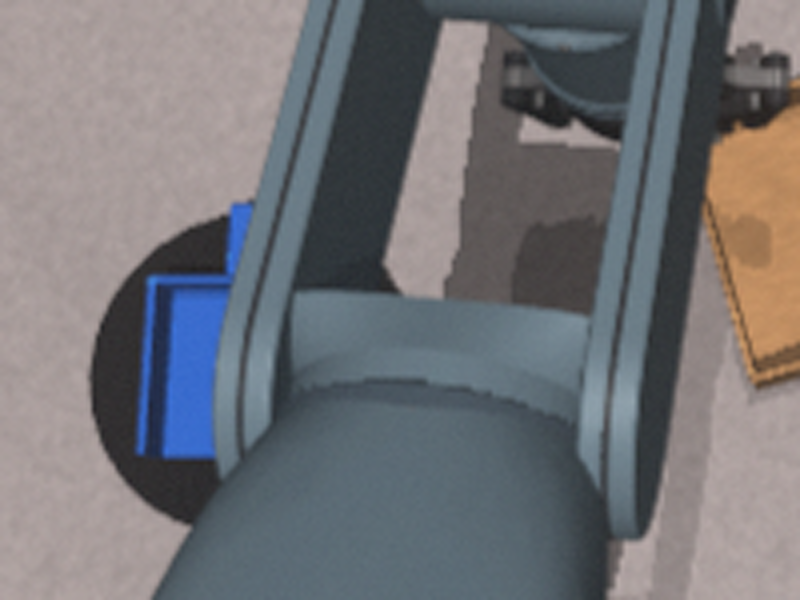

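The top tray stands upright on the mat, at about (190,360) in the crop. Next is the middle handle.

Request:
{"name": "servo_tool", "arguments": {
  "rows": "0.08 -1 0 0 0;0.08 -1 0 0 0;0.08 -1 0 0 0;0.08 -1 0 0 0;0.08 -1 0 0 0;0.08 -1 0 0 0"
}}

```text
time: 8.6
tcp_pos: [0.5912, -0.1988, 0.1765]
eef_rot: [3.139, -0.001, -0.02]
contact_force: [-0.5, 0.3, -0.6]
finger_gap: 0.503
gripper_force: 0.0
```

Request:
{"name": "servo_tool", "arguments": {
  "rows": "0.054 -0.324 0 0 0;0.054 -0.324 0 0 0;0.054 -0.324 -0.1 0 0;0.054 -0.324 -0.25 0 0;0.054 -0.324 -0.4 0 0;0.054 -0.324 -0.46 0 0;0.054 -0.324 -0.46 0 0"
}}

```text
time: 9.3
tcp_pos: [0.603, -0.2721, 0.059]
eef_rot: [-3.138, 0.005, -0.014]
contact_force: [-0.3, -0.2, 0.6]
finger_gap: 0.499
gripper_force: 0.0
```

Request:
{"name": "servo_tool", "arguments": {
  "rows": "0 0 0 0 -1;0 0 0 0 -1;0 0 0 0 -1;0 0 0 0 -1;0 0 0 0 -1",
  "squeeze": 115
}}

```text
time: 9.8
tcp_pos: [0.6059, -0.2752, 0.0645]
eef_rot: [3.14, -0.005, -0.016]
contact_force: [1.3, 1.4, 6.5]
finger_gap: 0.13
gripper_force: 112.9
```

Request:
{"name": "servo_tool", "arguments": {
  "rows": "0 0 0.02 0 -1;0 0 0.04 0 -1;0 0 0.08 0 -1;0 0 0.14 0 -1;0 0 0.2 0 -1;0 0 0.26 0 -1;0 0 0.3 0 -1;0 0 0.3 0 -1"
}}

```text
time: 10.6
tcp_pos: [0.6053, -0.2754, 0.1395]
eef_rot: [3.139, -0.004, -0.016]
contact_force: [1.0, 0.4, -3.2]
finger_gap: 0.127
gripper_force: 112.6
```

Run:
```python
from h import *
a=cam('scene','s4.png')['color'];b=cam('top','t4.png')['color']
o=np.zeros((600,800,3),np.uint8)
o[:400,:480]=cv2.resize(a[120:320,100:340],None,fx=2.0,fy=2.0)[:,:,::-1]
o[:400,480:]=cv2.resize(b[170:300,50:154],(320,400))[:,:,::-1]
cv2.imwrite('pics/c4.png',o)
```

```text
(no output)
```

View pics/c4.png

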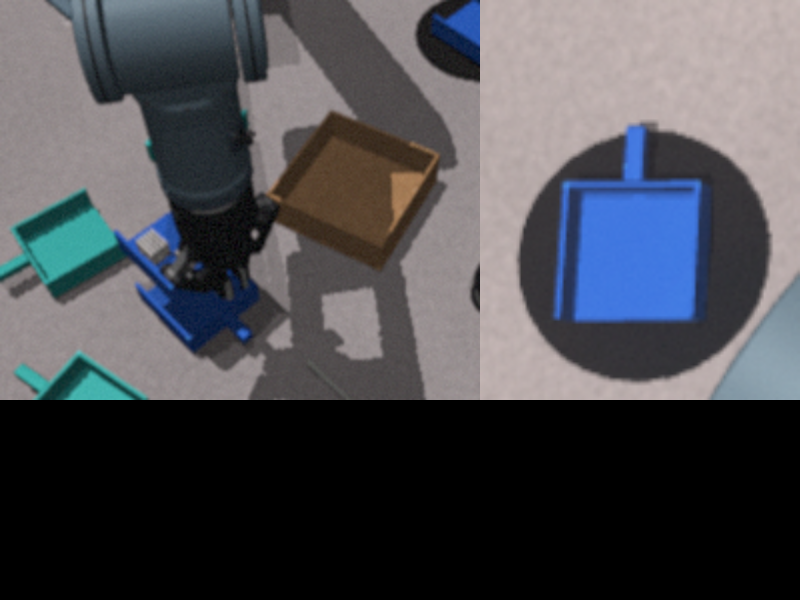

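The middle tray is lifted level with the sinks in it, and the bottom tray stays put. The mat tray is centred, with corners at (562,182) and (708,182) and handle end at (637,126). Next I carry the middle tray gently over the bin.

Request:
{"name": "servo_tool", "arguments": {
  "rows": "0 0.03 0 0 -1;0 0.09 0 0.01 -1;0 0.18 0 0.03 -1;0 0.28 0 0.05 -1;0 0.38 0 0.08 -1;0 0.48 0 0.1 -1;0 0.56 0 0.12 -1;0 0.6 0 0.13 -1"
}}

```text
time: 11.5
tcp_pos: [0.6037, -0.1213, 0.1367]
eef_rot: [-3.141, 0.001, 0.193]
contact_force: [0.0, -0.0, -2.5]
finger_gap: 0.127
gripper_force: 112.7
```

Request:
{"name": "servo_tool", "arguments": {
  "rows": "0 0.03 0 0.01 -1;0 0.09 0 0.02 -1;0 0.17 0 0.03 -1;0 0.25 0 0.04 -1;0 0.32 0 0.049 -1;0 0.37 -0.02 0.049 -1;0 0.395 -0.06 0.049 -1;0 0.395 -0.096 0.049 -1"
}}

```text
time: 12.3
tcp_pos: [0.6039, -0.0251, 0.1117]
eef_rot: [-3.141, 0.001, 0.266]
contact_force: [-0.3, 0.2, -2.3]
finger_gap: 0.131
gripper_force: 112.7
```

Request:
{"name": "servo_tool", "arguments": {
  "rows": "0 0 0 0 -1;0 0 0 0 -1;0 0 0 0 -1;0 0 0 0 -1",
  "squeeze": 20
}}

```text
time: 12.7
tcp_pos: [0.6045, -0.0266, 0.1132]
eef_rot: [3.141, -0.001, 0.265]
contact_force: [-0.5, -0.8, -3.5]
finger_gap: 0.131
gripper_force: 112.7
```

Run:
```python
from h import *
a=cam('scene','s5.png')['color'];b=cam('top','t5.png')['color']
o=np.zeros((400,800,3),np.uint8)
o[:,:400]=cv2.resize(a[130:280,200:350],(400,400))[:,:,::-1]
o[:,400:]=cv2.resize(b[160:290,180:310],(400,400))[:,:,::-1]
cv2.imwrite('pics/c5.png',o)
```

```text
(no output)
```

View pics/c5.png

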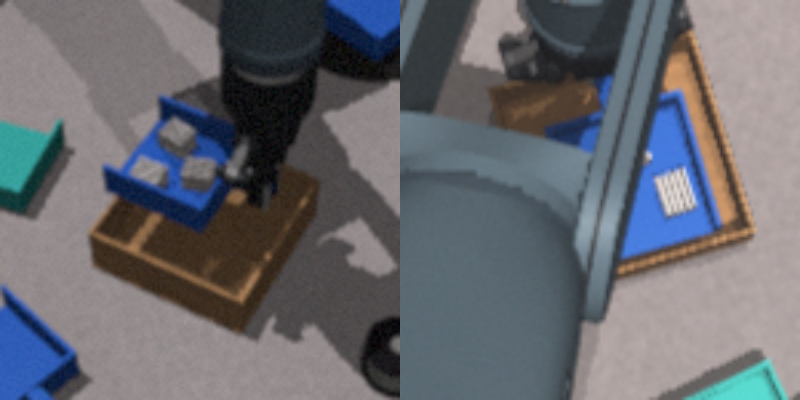

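The tray is level over the bin with all three sinks in it, and the mouth end is just inside the far-left rim. The grip force has not dropped yet, so I'll ease the fingers slightly and re-close at 20 N to let the tray swing about its handle.

Request:
{"name": "servo_tool", "arguments": {
  "rows": "0 0 0 0 -0.72;0 0 0 0 -0.72",
  "squeeze": 20
}}

```text
time: 13.0
tcp_pos: [0.6042, -0.026, 0.113]
eef_rot: [3.141, -0.0, 0.265]
contact_force: [0.4, -0.1, -3.0]
finger_gap: 0.144
gripper_force: 68.6
```

Run:
```python
from h import *
o=robot.observe();print(o['tcp_pos'],o['contact_force'],o['wrist_torque'],o['gripper_force'],o['finger_gap'])
# predicted mouth-corner pixel positions in scene vs tilt for later
```

```text
[ 0.60421119 -0.0259822   0.11298006] [ 0.40904585 -0.08993697 -3.04167117] [ 0.09281243 -0.21835159 -0.0302598 ] 68.64389419555664 0.14399862351200768
```

Request:
{"name": "servo_tool", "arguments": {
  "rows": "0 0 0 0 -0.70;0 0 0 0 -0.70;0 0 0 0 -0.70"
}}

```text
time: 13.3
tcp_pos: [0.6042, -0.0259, 0.1128]
eef_rot: [3.142, -0.0, 0.265]
contact_force: [0.0, -0.4, -2.3]
finger_gap: 0.152
gripper_force: 40.2
```

Request:
{"name": "servo_tool", "arguments": {
  "rows": "0 0 0 0 -0.69;0 0 0 0 -0.69;0 0 0 0 -0.69"
}}

```text
time: 13.6
tcp_pos: [0.6042, -0.0259, 0.1128]
eef_rot: [-3.142, 0.0, 0.265]
contact_force: [-0.1, 1.1, -3.0]
finger_gap: 0.152
gripper_force: 25.7
```

Run:
```python
from h import *
o=robot.observe();print(o['contact_force'],o['wrist_torque'],o['gripper_force'],o['finger_gap'])
c=cam('scene','s6.png')['color'];a=np.load('pics/s5.npz')['color']
print(np.abs(c.astype(int)-a)[130:280,200:300].mean())
```

```text
[-0.09539619  1.07733564 -3.00362118] [ 0.05306389 -0.2181336  -0.04122007] 25.735821425914764 0.15239649767324726
3.586622222222222
```

Request:
{"name": "servo_tool", "arguments": {
  "rows": "0 0 0 0 -0.68;0 0 0 0 -0.68;0 0 0 0 -0.68"
}}

```text
time: 13.95
tcp_pos: [0.6046, -0.0259, 0.1133]
eef_rot: [3.141, -0.001, 0.265]
contact_force: [0.4, 0.6, -0.2]
finger_gap: 0.156
gripper_force: 10.9
```

```bash
cat > chk.py <<'E'
from h import *
import sys
o=robot.observe();print(o['contact_force'].round(1),o['wrist_torque'].round(3),o['gripper_force'],o['finger_gap'])
c=cam('scene',sys.argv[1]+'.png')['color'];a=np.load('pics/s5.npz')['color']
g=lambda x:cv2.GaussianBlur(x,(0,0),1.5)[130:280,200:300].astype(int)
d=np.abs(g(c)-g(a)).sum(2); print(d.mean(),d.max())
E
python3 chk.py s7
```

```text
[ 0.4  0.6 -0.2] [ 0.097 -0.086 -0.04 ] 10.873188525438309 0.15626986861405592
22.17106666666667 310
```

Run:
```python
from h import *
a=cv2.imread('pics/s7.png');b=cam('top','t7.png')['color'][:,:,::-1]
o=np.zeros((400,800,3),np.uint8)
o[:,:400]=cv2.resize(a[130:280,200:350],(400,400))
o[:,400:]=cv2.resize(b[160:290,180:310],(400,400))
cv2.imwrite('pics/c7.png',o)
```

```text
(no output)
```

View pics/c7.png

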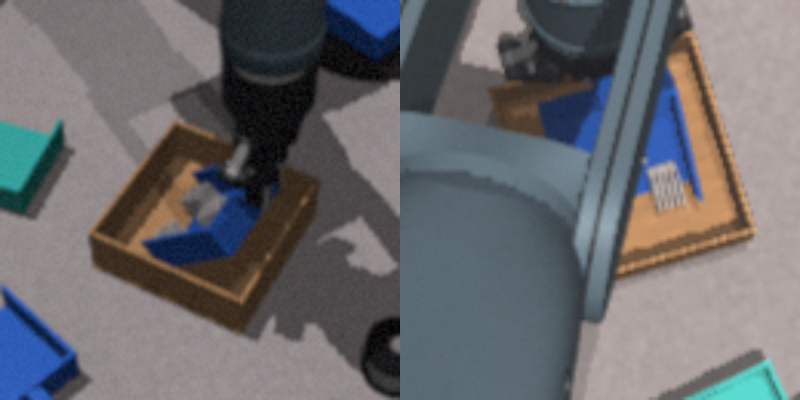

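The tray has tipped about 45°, its mouth is on the bin floor, and the sinks are sliding out at (660,185). I'll raise the handle slowly so it steepens and empties.

Request:
{"name": "servo_tool", "arguments": {
  "rows": "0 0 0.02 0 -0.685;0 0 0.04 0 -0.685;0 0 0.06 0 -0.685;0 0 0.08 0 -0.685;0 0 0.1 0 -0.685;0 0 0.12 0 -0.685;0 0 0.12 0 -0.685;0 0 0.12 0 -0.685"
}}

```text
time: 14.85
tcp_pos: [0.6042, -0.0259, 0.1429]
eef_rot: [3.141, -0.0, 0.265]
contact_force: [-0.3, -0.9, -1.8]
finger_gap: 0.162
gripper_force: 11.4
```

```bash
python3 chk.py s8
```

```text
[-0.3 -0.9 -1.8] [ 0.035 -0.061 -0.01 ] 11.362162381410599 0.16181233106097612
24.9104 338
```

Request:
{"name": "servo_tool", "arguments": {
  "rows": "0 0 0.04 0 -0.685;0 0 0.08 0 -0.685;0 0 0.14 0 -0.685;0 0 0.2 0 -0.685;0 0 0.26 0 -0.685;0 0 0.32 0 -0.685;0 0 0.32 0 -0.685;0 0 0.32 0 -0.685"
}}

```text
time: 15.7
tcp_pos: [0.6043, -0.0259, 0.2233]
eef_rot: [3.141, -0.001, 0.265]
contact_force: [0.2, 0.5, -2.8]
finger_gap: 0.158
gripper_force: 11.4
```

```bash
cat > tilt.py <<'E'
# fit tilt of the held tray from the scene view: best overlap of floor/wall silhouette with blue mask
from h import *
import sys
f=sys.argv[1]; px,py,pz=map(float,sys.argv[2:5]); yaw=np.radians(float(sys.argv[5])); gx=float(sys.argv[6]) if len(sys.argv)>6 else 82
robot.observe(); a=cv2.imread('pics/'+f+'.png'); h=cv2.cvtColor(a,cv2.COLOR_BGR2HSV)
m=(h[...,0]>105)&(h[...,0]<128)&(h[...,1]>140)
V=[(x,y,z) for x in(-50,50) for y in(-50,50) for z in((6,40) if x>0 else (6,40))]
for t in range(0,100,6):
    th=np.radians(t);P=[]
    for x,y,z in V:
        X,Z=x-gx,z-33; u=X*np.cos(th)-Z*np.sin(th); w=X*np.sin(th)+Z*np.cos(th)
        P.append(proj(f,np.array([px+u*np.cos(yaw)-y*np.sin(yaw),py+u*np.sin(yaw)+y*np.cos(yaw),pz+w])/1000))
    k=np.zeros(m.shape,np.uint8);cv2.fillConvexPoly(k,cv2.convexHull(np.array(P,np.float32)).astype(np.int32),1)
    k=k>0; roi=np.zeros_like(k); c=proj(f,np.array([px,py,pz])/1000).astype(int); roi[c[1]-80:c[1]+90,c[0]-80:c[0]+80]=1; roi&= ~((np.indices(m.shape)[1]>330)|(np.indices(m.shape)[1]<190) if px>550 else False)
    print(t,round((k&m).sum()/((k|(m&roi)).sum()),3),end='; ')
E
python3 chk.py s9; python3 tilt.py s9 604 -26 229 15.2
python3 - <<'E'
from h import *
b=cam('top','t9.png')['color'].astype(int)
m=(b.max(2)-b.min(2)<35)&(b.min(2)>110)
s=np.zeros_like(m); poly=np.array([[212,190],[273,173],[291,234],[229,252]]); k=np.zeros(m.shape,np.uint8);cv2.fillConvexPoly(k,poly.astype(np.int32),1)
n,l,st,c=cv2.connectedComponentsWithStats((m&(k>0)).astype(np.uint8));print([(s[4],c_.round()) for s,c_ in zip(st[1:],c[1:]) if s[4]>8])
E
```

```text
[ 0.2  0.5 -2.8] [ 0.054 -0.14   0.034] 11.385080963373184 0.15795699187956036
36.12873333333334 366
0 0.045; 6 0.061; 12 0.08; 18 0.112; 24 0.14; 30 0.191; 36 0.27; 42 0.369; 48 0.483; 54 0.489; 60 0.394; 66 0.246; 72 0.165; 78 0.12; 84 0.084; 90 0.062; 96 0.043; [(np.int32(395), array([248., 215.])), (np.int32(361), array([239., 218.])), (np.int32(162), array([226., 220.])), (np.int32(177), array([263., 225.]))]
```

Run:
```python
from h import *
F=[];T=[]
for i in range(12):
    c=robot.camera('scene');o=robot.observe();F.append(o['contact_force']);T.append(o['wrist_torque'])
print(np.mean(F,0),np.std(F,0),np.mean(T,0))
b=c['color'].astype(int); b0=np.load('pics/s4.npz')['color'].astype(int)
k=np.zeros(b.shape[:2],np.uint8);cv2.fillConvexPoly(k,np.array([[267,177],[319,199],[290,242],[235,219]],np.int32),1)
m=(b.max(2)-b.min(2)<28)&(b.min(2)>75)&(k>0)
n,l,st,cc=cv2.connectedComponentsWithStats(m.astype(np.uint8));print([(s,c_.round()) for s,c_ in zip(st[1:],cc[1:]) if s[4]>8])
# ascii map: S gray, B blue, . brown, # dark
ch=np.where(b.max(2)<50,'#',np.where((b.max(2)-b.min(2)<28)&(b.min(2)>70),'S',np.where(b[...,2]>b[...,0]+15,'B','.')))
for r in range(165,250,2): print(r,''.join(ch[r,225:330:1]))
```

```text
[ 0.20206486  0.12788605 -1.87572067] [0.68476658 0.40681975 0.45741296] [ 0.01679853 -0.06693557 -0.00500994]
[(array([269, 202,   5,   3,  11], dtype=int32), array([271., 203.])), (array([254, 204,  16,  17, 133], dtype=int32), array([262., 212.]))]
165 SSSSSSSSSSSSSSSSSSSSSSSSSSSSSSSSSSSSSSSSSS.SSSSSS.BBBBBBBBBBB#####################.SSS..SSSSSSSSSSSSSSSSS
167 SSSSSSSSSSSSSSSSSSSSSSSSSSSSSSSSSSSSSSSSSSSSS.S.BBBBBBBBBBBBBBBBBBBB########..BB##BB.S.S..SSSSSSSSSSSSSSS
169 SSSSSSSSSSSSSSSSSSSSSSSSSSSSSSSSSSSSSSSSSSSS.SS..BBBBBBBBBBBBBBBBBBBB#######..BBBB.S..SSSSSSSSSSSSSSSSSSS
171 SSSSSSSSSSSSSSSSSSSSSSSSSSSSSSSSSSSSSSSSSSSS..S.S.BBBBBBBBBBBBBBBBBBB#######..#BB..S.S.SSS.S..SSSSSSSSSSS
173 SSSSSSSSSSSSSSSSSSSSSSSSSSSSSSSSSSSSSSSSSSSSSSS.SSS.BBBBBBBBBBBBBBBB########..BBBSS...SSSS.SSSS.SSSSSSSSS
175 SSSSSSSSSSSSSSSSSSSSSSSSSSSSSSSSSSSSSSSS...SSSSS..SS..BBBBBBBBBBBBBBBB#####..BB..SSS...SSS.SS....SSSSSSSS
177 SSSSSSSSSSSSSSSSSSSSSSSSSSSSSSSSSSSSSS...........SSSS.BBBBBBBBBBBBBBBBBBBBBBBB.SS.SSSSSS.S.S.S..S..SSSSSS
179 SSSSSSSSSSSSSSSSSSSSSSSSSSSSSSSSSSSSS...............SBBBBBBBBBBBBBBBBBBBBB
[... 3181 characters left out ...]
.........#....S.SSS.SSSSSSS..S.SSSSS..SS
239 SSSSSSSSSSSSSSSSSSSSSSSSSSSSSSS.......................................##.....S.SSS.SSSSSSSSS.SSSS.SS.SS.S
241 SSSSSSSSSSSSSSSSSSSSSSSSSSSSSSSSSSS..................................#.....SSSSSSS.S.SSSSSSSSS.S.SSSSSSSS
243 SSSSSSSSSSSSSSSSSSSSSSSSSSSSSSSSSSSSSSSS..................#...............SS..SS.SSS.SSSSSSSSSS.SSSSSSSSS
245 SSSSSSSSSSSSSSSSSSSSSSSSSSSSSSSSSSSSSSSSSSSS.............................SSSSSS.SSSSSSSSSSSSSSSSSSS.SSSSS
247 SSSSSSSSSSSSSSSSSSSSSSSSSSSSSSSSSSSSSSSSSSSSSSSS........................SS.SSSSSS.SSSSSSSSSSSSSSSS.SSSS.S
249 SSSSSSSSSSSSSSSSSSSSSSSSSSSSSSSSSSSSSSSSSSSSSSSSSSSSS..................SSSSSSSSSSSSSSSSSSSSS.SSSSS.SS.SSS
```

The averaged force is −1.9 N, which matches an empty tray. The blue tray at about 52° shows no grey, and the sinks lie in the bin around scene (262,212). Next I firm the grip, move the tray over free bench, and level it by landing its mouth edge first.

Request:
{"name": "servo_tool", "arguments": {
  "rows": "0 0 0.02 0 -0.72;0 0 0.04 0 -0.72;0 0.06 0.08 -0.03 -0.72;-0.03 0.18 0.08 -0.07 -0.72;-0.07 0.32 0.08 -0.11 -0.72;-0.12 0.46 0.08 -0.15 -0.72;-0.16 0.58 0.08 -0.179 -0.72;-0.176 0.64 0.08 -0.179 -0.72"
}}

```text
time: 17.2
tcp_pos: [0.5592, 0.1365, 0.2437]
eef_rot: [-3.141, -0.001, -0.014]
contact_force: [0.6, -0.4, -2.1]
finger_gap: 0.156
gripper_force: 22.1
```

Request:
{"name": "servo_tool", "arguments": {
  "rows": "0 0 -0.08 0 -0.72;0 0 -0.18 0 -0.72;0 0 -0.28 0 -0.72;0 0 -0.38 0 -0.69;0 0 -0.42 0 -0.69;0 0 -0.46 0 -0.685;0 0 -0.46 0 -0.685"
}}

```text
time: 17.9
tcp_pos: [0.5601, 0.1338, 0.1272]
eef_rot: [3.141, 0.001, -0.016]
contact_force: [-0.6, -0.3, -2.1]
finger_gap: 0.16
gripper_force: 17.7
```

```bash
python3 chk.py s10; python3 tilt.py s10 560 134 131 -0.9
```

```text
[-0.6 -0.3 -2.1] [ 0.031 -0.015 -0.002] 17.65225052833557 0.16035824437718357
61.565266666666666 359
0 0.042; 6 0.064; 12 0.077; 18 0.106; 24 0.137; 30 0.189; 36 0.301; 42 0.419; 48 0.563; 54 0.582; 60 0.432; 66 0.31; 72 0.23; 78 0.176; 84 0.138; 90 0.104; 96 0.078;
```

Request:
{"name": "servo_tool", "arguments": {
  "rows": "0.06 0 -0.092 0 -0.685;0.14 0 -0.154 0 -0.685;0.2 0 -0.228 0 -0.685;0.23 0 -0.272 0 -0.685;0.25 0 -0.31 0 -0.685;0.265 0 -0.356 0 -0.685;0.275 0 -0.39 0 -0.685;0.28 0 -0.4 0 -0.685"
}}

```text
time: 18.75
tcp_pos: [0.6306, 0.1341, 0.0279]
eef_rot: [-3.142, -0.001, -0.016]
contact_force: [0.8, -0.8, 7.7]
finger_gap: 0.159
gripper_force: 20.2
```

Request:
{"name": "servo_tool", "arguments": {
  "rows": "0 0 0 0 -0.6;0 0 0 0 -0.5;0 0 0 0 -0.5;0 0 0.1 0 -0.5;0 0 0.3 0 -0.3;0 0 0.5 0 0;-0.2 0 0.6 0 0;-0.2 0 0.6 0 0"
}}

```text
time: 19.55
tcp_pos: [0.5779, 0.1347, 0.1817]
eef_rot: [-3.141, -0.003, -0.015]
contact_force: [-0.5, -0.6, -0.4]
finger_gap: 0.5
gripper_force: 0.0
```

Run:
```python
from h import *
b=cam('wrist','w11.png')['color'];print(robot.observe()['tcp_pos'])
t=np.load('pics/t4.npz')['color']
cv2.imwrite('pics/x.png',0*b)
o=np.zeros((420,800,3),np.uint8);o[:,:560]=b[:,:,::-1];o[:312,560:]=cv2.resize(t[170:300,50:150],(240,312))[:,:,::-1]
cv2.imwrite('pics/c11.png',o)
```

```text
[0.57813248 0.13461087 0.18037524]
```

View pics/c11.png

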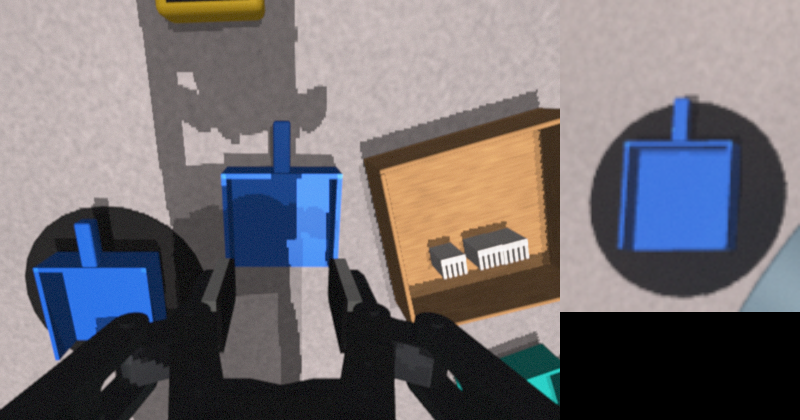

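The emptied tray lies flat on the bench with its back corners at (222,172) and (342,174) and its handle from (281,172) to (281,124). The sinks are in the bin at (445,260) and at about (480–525,250), where two lie side by side. The mat tray's back corners are at (36,268) and (160,268).

Run:
```python
from h import *
for n,p,z in(('bl',(222,173),.04),('br',(342,174),.04),('tip',(281.5,122),.04),('M bl',(36,269),.043),('M br',(160,268),.043),('M tip',(85,223),.043)): print(n,(ray('w11',*p,z)*1000).round(1))
for n,p in(('bl',(562,182)),('br',(708,182)),('ml',(556,320)),('mr',(704,321)),('tip',(637,126)),('root',(634,181))): print('top',n,(ray('t4',50+p[0]/3.077-156-.3,170+p[1]/3.077-.3,.043)*1000).round(1))
# refine handle columns automatically in w11
a=cv2.imread('pics/w11.png').astype(int); bl=(a[...,0]>a[...,2]*1.6)&(a[...,0]>60)
for r in(130,140,150,160): c=np.where(bl[r,260:305])[0]+260; print(r,c.min(),c.max())
for r in(230,240,250): c=np.where(bl[r,60:110])[0]+60; print(r,c.min(),c.max())
```

```text
bl [598.4 183.7  40. ]
br [596.1  85.1  40. ]
tip [638.4 134.2  40. ]
M bl [514.9 354.5  43. ]
M br [514.2 244.1  43. ]
M tip [557.6 302.7  43. ]
top bl [516.4 356.   43. ]
top br [514.5 249.   43. ]
top ml [415.6 355.   43. ]
top mr [412.8 248.4  43. ]
top tip [557.4 302.9  43. ]
top root [516.2 303.3  43. ]
130 273 289
140 273 289
150 273 289
160 273 289
230 74 97
240 76 99
250 78 101
```

Request:
{"name": "servo_tool", "arguments": {
  "rows": "-0.324 0.676 0.012 0 0;-0.324 0.676 0.012 0 0;-0.324 0.676 0.012 0 0;-0.324 0.676 0.012 0 0;-0.324 0.676 0.012 0 0;-0.324 0.676 0.012 0 0;-0.324 0.676 0.012 0 0;-0.324 0.676 0.012 0 0"
}}

```text
time: 20.4
tcp_pos: [0.4998, 0.3019, 0.1803]
eef_rot: [3.141, 0.001, -0.018]
contact_force: [0.9, 1.2, 0.4]
finger_gap: 0.503
gripper_force: 0.0
```

Run:
```python
from h import *
cam('wrist','w12.png');print(robot.observe()['tcp_pos'])
for f in('w11','w12'):
    a=cv2.imread(f'pics/{f}.png').astype(int); bl=(a[...,0]>a[...,2]*1.6)&(a[...,0]>50)
    print(f)
    for r in(130,140,150,160): c=np.where(bl[r,255:310])[0]+255; print(r,c.min(),c.max(),end='; ')
    c=np.where(bl[100:200,276:286].mean(1)>.5)[0]+100; print('tip row',c.min())
    for r in(180,200,220,240): c=np.where(bl[r,200:362])[0]+200; print(r,c.min(),c.max(),end='; ')
    for u in(235,250,310,325): c=np.where(bl[140:300,u])[0]+140; print(u,c.min(),c.max(),end='; ')
    g=a.sum(2); print([int(np.argmax(np.abs(np.diff(g[155:185,u])))+155) for u in(235,250,310,325)])
```

```text
[0.49983563 0.30191809 0.18041019]
w11
130 273 289; 140 273 289; 150 273 289; 160 273 289; tip row 121
180 221 341; 200 222 340; 220 223 339; 240 224 338; 235 167 266; 250 167 266; 310 167 266; 325 167 266; [173, 173, 173, 173]
w12
130 265 284; 140 266 284; 150 266 284; 160 266 284; tip row 124
180 213 337; 200 215 336; 220 215 335; 240 217 334; 235 170 272; 250 170 272; 310 170 271; 325 170 279; [178, 178, 165, 162]
```

Request:
{"name": "servo_tool", "arguments": {
  "rows": "-0.01 0.02 0 0 0;-0.01 0.02 0 0 0;-0.01 0.02 0 0 0;-0.01 0.02 0 0 0"
}}

```text
time: 20.85
tcp_pos: [0.4967, 0.308, 0.1809]
eef_rot: [3.142, -0.0, -0.016]
contact_force: [0.6, 0.4, -0.5]
finger_gap: 0.499
gripper_force: 0.0
```

Run:
```python
from h import *
cam('wrist','w13.png');print(robot.observe()['tcp_pos'],robot.observe()['qpos'])
for f in('w11','w13'):
    a=cv2.imread(f'pics/{f}.png').astype(int); bl=(a[...,0]>a[...,2]*1.6)&(a[...,0]>50)
    print(f,np.load(f'pics/{f}.npz')['xyz'],np.load(f'pics/{f}.npz')['orientation'])
    for r in(130,140,150,160): c=np.where(bl[r,255:310])[0]+255; print(r,c.min(),c.max(),end='; ')
    c=np.where(bl[100:200,276:286].mean(1)>.5)[0]+100; print('tip row',c.min())
    for r in(180,200,220,240): c=np.where(bl[r,200:362])[0]+200; print(r,c.min(),c.max(),end='; ')
    for u in(235,250,310): c=np.where(bl[140:300,u])[0]+140; print(u,c.min(),c.max(),end='; ')
```

```text
[0.49668844 0.30804503 0.1808441 ] [ 3.64422148e-01  3.63492526e-01  1.53515833e+00 -2.67837960e-05
  1.24285341e+00  1.95104447e+00]
w11 [0.65490138 0.13393498 0.31680544] [-3.05377621e-01  4.92042990e-04 -1.58628137e+00]
130 273 289; 140 273 289; 150 273 289; 160 273 289; tip row 121
180 221 341; 200 222 340; 220 223 339; 240 224 338; 235 167 266; 250 167 266; 310 167 266; w13 [0.57409825 0.30721672 0.31580564] [-3.08041170e-01  4.38711060e-05 -1.58722257e+00]
130 274 292; 140 274 292; 150 274 292; 160 274 292; tip row 120
180 221 344; 200 222 343; 220 223 342; 240 224 341; 235 167 269; 250 167 269; 310 167 268;
```

The two wrist views and the commanded poses agree: the mat tray is at (−83, +172) mm from the bench tray, with the same yaw. I'll regrasp the emptied tray and stack it.

Request:
{"name": "servo_tool", "arguments": {
  "rows": "0.51 -0.696 0 0 0;0.51 -0.696 0 0 0;0.51 -0.696 0 0 0;0.51 -0.696 0 0 0;0.51 -0.696 0 0 0;0.51 -0.696 0 0 0;0.51 -0.696 0 0 0"
}}

```text
time: 21.6
tcp_pos: [0.6236, 0.1345, 0.1805]
eef_rot: [-3.141, 0.001, -0.016]
contact_force: [-0.7, 0.9, -0.2]
finger_gap: 0.499
gripper_force: 0.0
```

Request:
{"name": "servo_tool", "arguments": {
  "rows": "0 0 -0.2 0 0;0 0 -0.4 0 0;0 0 -0.56 0 0;0 0 -0.62 0 0;0 0 -0.62 0 0"
}}

```text
time: 22.1
tcp_pos: [0.6217, 0.1355, 0.0238]
eef_rot: [3.142, 0.005, -0.014]
contact_force: [1.2, -0.4, 0.2]
finger_gap: 0.501
gripper_force: 0.0
```

Request:
{"name": "servo_tool", "arguments": {
  "rows": "0 0 0 0 -1;0 0 0 0 -1;0 0 0 0 -1;0 0 0 0 -1;0 0 0 0 -1",
  "squeeze": 110
}}

```text
time: 22.6
tcp_pos: [0.6263, 0.1345, 0.0288]
eef_rot: [-3.141, -0.006, -0.016]
contact_force: [0.5, 2.0, 7.7]
finger_gap: 0.135
gripper_force: 109.3
```

Request:
{"name": "servo_tool", "arguments": {
  "rows": "0 0 0.06 0 -1;0 0 0.16 0 -1;0 0 0.28 0 -1;0 0 0.4 0 -1;0 0 0.4 0 -1"
}}

```text
time: 23.1
tcp_pos: [0.6273, 0.1341, 0.132]
eef_rot: [-3.141, -0.01, -0.016]
contact_force: [1.3, 0.2, -2.1]
finger_gap: 0.136
gripper_force: 108.2
```

Request:
{"name": "servo_tool", "arguments": {
  "rows": "-0.03 0.07 0 0 -1;-0.1 0.2 0 0 -1;-0.17 0.36 0 0 -1;-0.24 0.5 0 0 -1;-0.3 0.62 0 0 -1;-0.332 0.688 0 0 -1;-0.332 0.688 0 0 -1;-0.332 0.688 0 0 -1"
}}

```text
time: 23.9
tcp_pos: [0.5398, 0.3065, 0.1246]
eef_rot: [3.14, 0.002, -0.014]
contact_force: [-0.7, -0.8, -2.0]
finger_gap: 0.131
gripper_force: 108.0
```

Request:
{"name": "servo_tool", "arguments": {
  "rows": "0 0 -0.06 0 -1;0 0 -0.13 0 -1;0 0 -0.18 0 -1;0 0 -0.21 0 -1;0 0 -0.225 0 -1;0 0 -0.235 0 -1;0 0 -0.235 0 -1;0 0 -0.235 0 -1"
}}

```text
time: 24.7
tcp_pos: [0.5416, 0.3062, 0.0677]
eef_rot: [-3.141, -0.001, -0.016]
contact_force: [0.2, 0.4, -1.8]
finger_gap: 0.132
gripper_force: 108.0
```

Request:
{"name": "servo_tool", "arguments": {
  "rows": "0 0 -0.008 0 -1;0 0 -0.016 0 -1;0 0 -0.02 0 -1;0 0 -0.02 0 -1"
}}

```text
time: 25.1
tcp_pos: [0.543, 0.3064, 0.0653]
eef_rot: [-3.14, -0.005, -0.016]
contact_force: [-1.2, -2.0, 14.2]
finger_gap: 0.133
gripper_force: 110.3
```

Run:
```python
from h import *
F=[]
for i in range(6):
    robot.camera('wrist');o=robot.observe();F.append(np.r_[o['contact_force'],o['wrist_torque'],o['tcp_pos'],o['eef_rot']])
print(np.mean(F,0).round(3))
```

```text
[-1.2800e+00 -1.8740e+00  1.3561e+01 -3.8500e-01  6.2600e-01 -2.7000e-02
  5.4300e-01  3.0600e-01  6.5000e-02 -3.1400e+00 -5.0000e-03 -1.6000e-02]
```

Request:
{"name": "servo_tool", "arguments": {
  "rows": "0 0 0.003 0 -0.6;0 0 0.003 0 -0.3;0 0 0.003 0 -0.3;0 0 0.003 0 -0.3;0 0 0.1 0 -0.3;0 0 0.25 0 -0.3;0 0 0.4 0 0;0 0 0.5 0 0"
}}

```text
time: 26.2
tcp_pos: [0.5419, 0.3065, 0.1897]
eef_rot: [-3.141, -0.003, -0.016]
contact_force: [0.7, 0.1, -0.4]
finger_gap: 0.501
gripper_force: 0.0
```

Request:
{"name": "servo_tool", "arguments": {
  "rows": "0 -0.9 0.1 0 0;0 -0.9 0.1 0 0;0 -0.9 0.1 0 0;0 -0.9 0.1 0 0;0 -0.9 0.1 0 0;0 -0.9 0.1 0 0"
}}

```text
time: 26.8
tcp_pos: [0.5416, 0.0775, 0.2125]
eef_rot: [3.14, -0.001, -0.02]
contact_force: [-0.3, -0.3, 0.4]
finger_gap: 0.497
gripper_force: 0.0
```

Request:
{"name": "servo_tool", "arguments": {
  "rows": "0 -1 0.1 0 0;0 -1 0.1 0 0;0 -1 0.1 0 0;0 -1 0.1 0 0;0 -1 0.1 0 0;0 -1 0.1 0 0"
}}

```text
time: 27.4
tcp_pos: [0.5416, -0.1743, 0.2372]
eef_rot: [3.139, -0.001, -0.021]
contact_force: [0.6, 0.6, -0.2]
finger_gap: 0.5
gripper_force: 0.0
```

Run:
```python
from h import *
t=cam('top','t20.png')['color'].astype(int);s=cam('scene','s20.png')['color'].astype(int)
bl=(t[...,2]>t[...,0]*1.6)&(t[...,2]>90); bl[:,170:]=0; bl[:150]=0
sb=(s[...,2]>s[...,0]*1.6)&(s[...,2]>40); sb[:100]=0;sb[190:]=0;sb[:,290:400]&=True; sb[:,:290]=0;sb[:,400:]=0
def hull(f,o,z0,h=1):
    P=[(x,y,z) for x in(-50,50) for y in(-50,50) for z in(6,40)]+[(92,y,z) for y in(-7,7) for z in(26,40)]
    return P
for f,m in(('t20',bl),('s20',sb)):
    ys,xs=np.where(m);print(f,xs.min(),xs.max(),ys.min(),ys.max(),m.sum())
    for zz in(37,43):
        c,sn=np.cos(-.0157),np.sin(-.0157)
        Q=np.array([proj(f,np.array([465.2+x*c-y*sn,307+x*sn+y*c,z+o])/1000) for o in(3,zz) for x,y,z in hull(0,0,0)])
        print(zz,Q.min(0).round(1),Q.max(0).round(1))
# sinks in bin, top view
m=((t.max(2)-t.min(2)<30)&((t.min(2)>150)|(t.max(2)<0))).astype(np.uint8);k=np.zeros(m.shape,np.uint8);cv2.fillConvexPoly(k,np.array([[214,192],[272,175],[289,233],[231,250]],np.int32),1)
n,l,st,cc=cv2.connectedComponentsWithStats(m&k);print([(list(map(int,q)),c.round()) for q,c in zip(st[1:],cc[1:]) if q[4]>6])
ch=np.where(t.max(2)<60,'#',np.where((t.max(2)-t.min(2)<28)&(t.min(2)>60),'S',np.where(t[...,2]>t[...,0]+15,'B','.')))
for r in range(172,252,2): print(''.join(ch[r,208:296]))
```

```text
t20 68 121 209 274 2309
37 [ 67.5 208.1] [124.5 274.4]
43 [ 66.4 207.6] [124.5 274.4]
s20 315 367 103 152 1596
37 [314.9 102.7] [367.9 152.7]
43 [314.9 101. ] [368.2 152.7]
[]
SSSSSSSSSSSSSSSSSSSSSSSSSSSSSSSSSSSSSSSSSSSSSSSSSSSSSSS............SBBBBBBSSSBBBBBBBS...
SSSSSSSSSSSSSSSSSSSSSSSSSSSSSSSSSSSSSSSSSSSSSSSS.................SSBBBBBBSSSBBBBBBSS....
SSSSSSSSSSSSSSSSSSSSSSSSSSSSSSSSSSSSSSSSSSS.....................SSBBBBBSSSSBBBBBBSS....S
SSSSSSSSSSSSSSSSSSSSSSSSSSSSSSSSSSS............................SSBBBBBSSSSBBBBBBS.....SS
SSSSSSSSSSSSSSSSSSSSSSSSSSSS..................................SSBBBBBSSSSBBBBBBS.....##S
SSSSSSSSSSSSSSSSSSSSS........................................SSBBBBBSSSSBBBBBBS....SS##.
SSSSSSSSSSSSSS..............................................SSBBBBBSSSSBBBBBBS....SSSSSS
SSSSSSS....................................................SSBBBBBSSSBBBBBBSS....SSSSSSS
S.........................................................SBBBBBSSSSBBBBBBSS.....SSSSSSS
S........................................................SBBBBBSSSSBBBBBBSS....S###.####
S.................................
[... 1935 characters left out ...]
SSS................SSBBBBBBSSSBBBBBBBSSSSSSSBBBBBSBBBSSSS..................SS
SSSSSSSSSSSSSSS..............SSBBBBBSSSSBBBBBBBSSSSSBBBBBBBBBBBBBBBBSSSS.............SSS
SSSSSSSSSSSSSSS.............SSBBBBBSSSSBBBBBBBSSSSSSSBBSBBBBBBBBBBBBBBBBSSSS..SSSSSSSSSS
SSSSSSSSSSSSSSSS...........SSBBBBBSSSSBBBBBBBSSSSSSSSSSBSBSSBBBBBBBBBBBBBBBBSSSSSSSSSSSS
SSSSSSSSSSSSSSSS..........SSBBBBBSSSSBBBBBBBSSSSSSSSSSSSSBBBSBBBBBBBBBBBBBBBBBSSSSSSSSSS
SSSSSSSSSSSSSSSSS........SSBBBBBSSSSBBBBBBBSSSSSSSSSSSSSSBSBBBBBBBBBBBBBBBBSBBBSBBBSSSSS
SSSSSSSSSSSSSSSSSS......SSBBBBBSSSSBBBBBBBSSSSSSSSSSSSSSSSSSBBBBBBBBBBBBBSBBBBSBBSBBBBBB
SSSSSSSSSSSSSSSSSS.....SSBBBBBSSSSBBBBBBSS.SSSSSSSSSSSSSSSSSBBSBBBBBSBSSBBBBBBSSSSSBSBSB
```

Run:
```python
from h import *
c=np.load('pics/w11.npz')['color'].astype(int)
m=((c.max(2)-c.min(2)<30)&(c.min(2)>170)).astype(np.uint8)
for n,(a,b) in dict(one=(425,467),rest=(463,530)).items(): print(n,m[235:285,a:b].sum())
for n,p in dict(l1=(431,262),r1=(466,262),l2=(463,255),r2=(528,248)).items(): print(n,(ray('w11',*p,.02)*1000).round(0))
g=c[258:270].mean((0,2)); print(c[255,425:535].mean(1).astype(int))
s=np.load('pics/s20.npz')['color'].astype(int); ch=np.where((s.max(2)-s.min(2)<28)&(s.min(2)>70),'S','.')
for r in range(195,226): print(''.join(ch[r,240:290]), s[r,255:275].mean(1).astype(int) if r%6==0 else '')
```

```text
one 359
rest 780
l1 [505.  -7.  20.]
r1 [504. -40.  20.]
l2 [512. -36.  20.]
r2 [518. -97.  20.]
[163 150 143 139 127  88  72  72  71  75  82  81  86  85  83  86  80  81
  87  85  86  86  80  88  81  81  80  81  82  88  97 104 118 144 163 187
 206 221 232 223 171  98  71  67  69  71  72  69  72  68  72  70 108 194
 248 250 243 222 219 235 245 238 173 126 171 233 236 198 115 129 206 238
 230 151 110 178 236 234 217 224 240 228 141 112 185 238 234 174 102 144
 226 239 224 135 105 178 236 235 179 104 150 230 239 227 161  99  93  89
  96  94]
SSSSSSSSSS........................................ 
SSSSSSSSS....................SS................... 
SSSSSSSS....................SSSSSS................ 
SSSSSSS.....................SSSSSSSS.............. [36 40 46 49 60 62 65 74 69 67 70 70 78 89 92 89 86 85 99 90]
SSSSSS.....................SSSSSSSSS.............. 
SSSSSS....................SSSSSSSSS............... 
SSSSS.....................SSSSSSSSS............... 
SSSS.....................SSSSSSSSS................ 
SSSS.......................SSSSSSS................ 
SSS.......................
[... 702 characters left out ...]
....SSSSSSS.......................... 
...............SSSSSSSSS.......................... [ 85  71  85  86  85  97 103  97  77  65  63  66  63  63  63  68  68  72
  67  66]
.................SSSSSS........................... 
..............S..SSSSS............................ 
..............S...SSSS............................ 
..................SS.............................. 
.................................................. 
..................S............................... [71 64 65 74 70 68 64 64 63 64 62 61 63 63 71 70 67 62 63 72]
..................S............................... 
...................S.............................. 
..................................................
```

```bash
python3 -c "
from cell import robot
print(robot.sign_off())"
```

```text
the job is handed in; nothing more can be done
None
```

The job is handed in at about 28 s: all three heat sinks are in the bin without the gripper touching them, and the emptied tray is nested on the mat tray, handle above handle; the bottom tray and other things were left alone.

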